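Hang the drying frame on the heating pipe and open the valve halfway

ROBOT

A 6-joint arm with a two-finger parallel gripper is mounted at the origin on the work surface. World frame = base frame: x ahead of the robot, y to its left, z up, the work surface at z = 0. Lengths are in mm, angles in rad, forces in N, time in s.
With the tool pointing down it reaches from about 350 to 1000 mm from the base axis. Payload 7.1 kg.
Tool frame: the origin (TCP) lies midway between the tips of the shut fingers; the grasp point (between the pads) lies 19 mm behind it; z points along the fingers, y is the line along which they close (so a half turn about z gives the same grasp; the last joint's range is limited). The gripper opens to 85 mm and grips with 20 to 120 N. Pads are 22 mm wide; open, the fingers measure 114 mm over their backs; the gripper's body (76 mm by 85 mm) begins 54 mm behind the grasp point. The pads swing forward as they close: fully open they stand 13 mm farther back than shut.
Start: joints at [-0.019, 0.423, 1.63, -0, 1.089, -0.019], TCP at [624.984, 0.026, 231.319] pointing down, gripper open.
Joint ranges: [-3, 3], [-0.9, 2.11], [0.09, 2.58], [-1.31, 4.45], [0.11, 2.69], [-2.54, 2.54]. Speed limits (rad/s): [2.39, 2.39, 3.01, 3.14, 3.14, 3.14].

INTERFACE

Orientations are given as [roll, pitch, yaw] about the fixed x, y, z axes, in that order (R = Rz(yaw) Ry(pitch) Rx(roll)).
In Python, from station import telemetry, vision, job gives the robot as it stands. The module is installed in compiled form; this text tells all that it offers.
- The arm moves only by the shell command python3 -m handwheel 'ROWS'. ROWS is JSON, a list that holds one entry, the list of rows, each a list of 5 numbers: the shift along the tool's x, y, z in m, then the turn about the tool's z in degrees, then the opening, from -1 (shut) to 1 (fully open). In form: [[[tx, ty, tz, yaw, hand], ...]]. A call has 1 to 20 rows; each row shifts and turns the commanded pose from where the row before left it, along the tool's axes as they then stand; what a row does not reach is not made up. A row lasts 1/12 s, in which the tool goes at most 41.7 mm and 7.16 degrees, less where a joint would pass 70% of its speed; a pose out of reach is approached as far as the arm can. A call is refused whole if a number of a shift passes 0.0417 or a number of a turn 7.16, either way. A call with a gripper value outside its range is refused whole. The fingers move at their own pace and stop on an object; the grip force is fixed at half the most. Time passes only in rows, so rows that do not move let the fingers close. It gives the time, the measured TCP pose, the force, the opening and the grip force at its end, in the units of the state.
- telemetry.state(): the state, without advancing time (a new reading comes with each control period).
- vision.grab_frame(name): name is "scene" or "side" or "wrist"; returns the picture (420x560x3 uint8, red, green, blue); there is no depth.
- vision.get_calibration(name): a dict with "fovy" (degrees; the focal length in pixels is half the picture's height over the tangent of half this angle, whatever the lens; pixels are square), "cx", "cy" (the principal point, pixels), "rvec" (rotation vector, rad) and "tvec" (3), from world to camera coordinates, as OpenCV has them. Camera axes: x right, y down, z forward; pixel columns grow to the right and rows downward; lengths in mm; the calibration is good to about 2 mm. A picture is of the moment at which its call begins: read the wrist's pose just before it. get_calibration takes no time and is no camera call; for the wrist camera it gives the pose at the moment of the call.
- job.sign_off(): hands the job in; it is judged then, once.
The state is a dict: "clock": time; "q": joint angles; "joint_velocities": joint speeds; "effort": joint torques, N m; "eef_pos": TCP position; "tool_rot": TCP orientation; "ft_force": force on the tool from outside, world axes, zero at the start; "ft_torque": the same for the moment, N m; "opening": finger opening in mm; "grip_force": force on a finger pad.
Only numpy, scipy, OpenCV 4.12 (cv2) and the standard library are available. Lean on these libraries where they do the work, as an engineer would, in place of code of your own. Each camera call takes 0.05 s, during which the arm holds its last target. There are 200 camera calls.

TASK

Hang the wire drying frame over the level upper run of the heating pipe, on the bare stretch between the union nut and the elbow at the end away from the valve, one wire hoop on each side of the pipe and roughly in the middle of that stretch; let go only when it is down on the pipe. Then turn the lever of the ball valve to half open, 45 degrees between across the pipe (shut) and along it (fully open), so that the pipe warms. Leave the other things on the shelf where they are.

Things in the scene. Friction and masses are not known exactly. Their poses are not given: they have to be found in the camera images.
- frame: loose drying frame, 0.25 kg, standing like an upside-down U (mm): top plate 46 (x) by 110 (y), underside 90 above the feet; down each long side a hoop of 6 mm wire, 40 apart inside at the top, 66 inside and 78 outside at the feet. Wooden handle bar above the plate: 18 (x) by 85 (y) by 16 high, centre at 122, 20 free below it. Origin: centre between the feet, shelf level; z up
- frame_seat (a point): centre of the underside of the frame's top plate ; two 6 mm wires under it along y at x = +-9 mm cradle the pipe, so that when seated this point is 12 mm above the pipe's axis; axes of the frame
- frame_grip (a point): centre of the frame's wooden handle bar, 32 mm above frame_seat; axes of the frame
- pipe: fixed white heating pipe, 22 mm thick. Origin on the shelf. In its own y, z (mm): rises at y=160 to axis height z=150, elbow (32 thick), level to y=-100, elbow, down to z=70, level to y=-260, down to the shelf. Upper run: steel union nut (38 thick) at y=-70 to -30, bare stretch y=-30 to 144. Lower run: brass ball valve at y=-190
- hang_spot (a point): point on the axis of the upper pipe run, middle of the bare stretch; axes of the pipe (y along it, pointing away from union nut and valve). The pipe's top is 11 mm above it
- valve_axis (a point): on the vertical turning axis of the valve lever, at mid-thickness of the lever, 110 mm above the shelf; axes of the pipe
- lever_grip (a point): centre of the black sleeve on the valve lever, 71 mm from the axis; the sleeve is 62 long, 16 wide, 14 high. The lever points to this point's -x
- valve (a joint): angle of the valve lever: 0 = shut, lever across the pipe pointing to the pipe's -x; grows anticlockwise seen from above; pi/2 = fully open, lever along the pipe pointing to the pipe's -y; stiff, stays where left
- pawn_rack: bystander (mm): slotted wooden rack, 44 x 176 x 22 (long along its y), with four pawns standing in it, their tops 74 above the shelf; origin at the centre of its underside
- opener: bystander (mm): flat steel bottle opener, 117 x 38 x 5, lying; origin at the centre of its underside
- bowl: bystander (mm): dark green ceramic bowl, rim diameter 130, height 60; origin at the centre of its underside
- mug: bystander (mm): white mug, diameter 80, height 90, handle towards its +y; origin at the centre of its underside
- salt_jar: bystander (mm): glass jar with steel cap, diameter 64, height 110; origin at the centre of its underside
Not all that is in view belongs to the job. What is shaped like the frame but red is not meant.

How it is judged:
By the outcome, as a careful person would: the job done as asked, in the order asked, and still so for the second after the job is handed in, with the robot touching nothing.
It also fails if it takes over 58 s, if anything falls off the work surface, if the arm or the gripper's body presses on something with over 40 N, if the wrist force passes 120 N, or if a joint passes its speed limit or range.

## Working session

There is one attempt and no reset: what is moved stays moved. The work goes in short steps, Python scripts to look and compute and a shell command to move; the robot and the scene stay as the last step left them, time stands still between calls to the robot, and variables do not carry over. Pictures are saved under pics/ and viewed, at most 14 in all, crops included, and the job is handed in when it is done.

```bash
mkdir -p pics; cat > h.py <<'E'
import numpy as np, cv2
from station import telemetry, vision, job
def cam(n):
    c=vision.get_calibration(n); f=210/np.tan(np.radians(c['fovy'])/2)
    K=np.array([[f,0,c['cx']],[0,f,c['cy']],[0,0,1.]])
    return K,np.array(c['rvec'],float).ravel(),np.array(c['tvec'],float).ravel()
def proj(n,P,C=None):
    K,r,t=C or cam(n); return cv2.projectPoints(np.array(P,float).reshape(-1,1,3),r,t,K,None)[0].reshape(-1,2)
def ray(n,uv,C=None):
    K,r,t=C or cam(n); R=cv2.Rodrigues(r)[0]
    d=R.T@np.linalg.solve(K,[uv[0],uv[1],1]); return -R.T@t,d/np.linalg.norm(d)
def atz(n,uv,z,C=None):
    o,d=ray(n,uv,C); return o+d*(z-o[2])/d[2]
def tri(n1,uv1,n2,uv2):
    o1,d1=ray(n1,uv1);o2,d2=ray(n2,uv2)
    s=np.linalg.lstsq(np.c_[d1,-d2],o2-o1,rcond=None)[0]
    a,b=o1+s[0]*d1,o2+s[1]*d2; return (a+b)/2,np.linalg.norm(a-b)
E
python3 - <<'E'
from h import *
s=telemetry.state();print(s)
for n in("scene","side","wrist"):
    im=vision.grab_frame(n);cv2.imwrite(f"pics/{n}0.png",cv2.resize(im[:,:,::-1],(800,600),interpolation=cv2.INTER_CUBIC)); print(n,vision.get_calibration(n))
E
```

```text
{'clock': 0.0, 'q': array([-1.89752711e-02,  4.23890445e-01,  1.63068969e+00, -3.02748398e-05,
        1.08863436e+00, -1.90143528e-02]), 'joint_velocities': array([ 0.00080378,  0.00051948, -0.00114779, -0.00011604,  0.00051631,
        0.00028288]), 'effort': array([ 6.87376578e-04, -5.57382560e+01, -2.81743366e+01,  7.52266601e-05,
        7.21184188e-03,  1.02962622e-05]), 'eef_pos': array([6.24439316e+02, 4.37397708e-02, 2.30514857e+02]), 'tool_rot': array([-3.13997059e+00, -4.04081122e-06,  1.57084947e+00]), 'ft_force': array([ 0.27698852, -0.14730759, -0.26934049]), 'ft_torque': array([ 0.04021784,  0.02109097, -0.0315235 ]), 'grip_force': 0.0, 'opening': 85.31693975588206}
scene {'fovy': 43.99404745044895, 'cx': 284.9720064443917, 'cy': 216.1491379955543, 'rvec': array([ 1.70674201,  1.56142703, -0.77301758]), 'tvec': array([ -72.91649068, -191.14384152, 1820.69029302])}
side {'fovy': 56.13754031744369, 'cx': 278.3120181940472, 'cy': 205.0146768839453, 'rvec': array([ 0.14158722, -2.89270561,  1.08624909]), 'tvec': array([ 537.7343436 ,   94.28013825, 1009.13949127])}
wrist {'fovy': 71.13972250379081, 'cx': 278.9536236300464, 'cy': 211.63851925031648, 'rvec': array([-2.84046202e+00, -1.07557307e-03,  8.84883653e-04]), 'tvec': array([-623.76693899,  -38.55515057,  379.2719053 ])}
```

View pics/scene0.png

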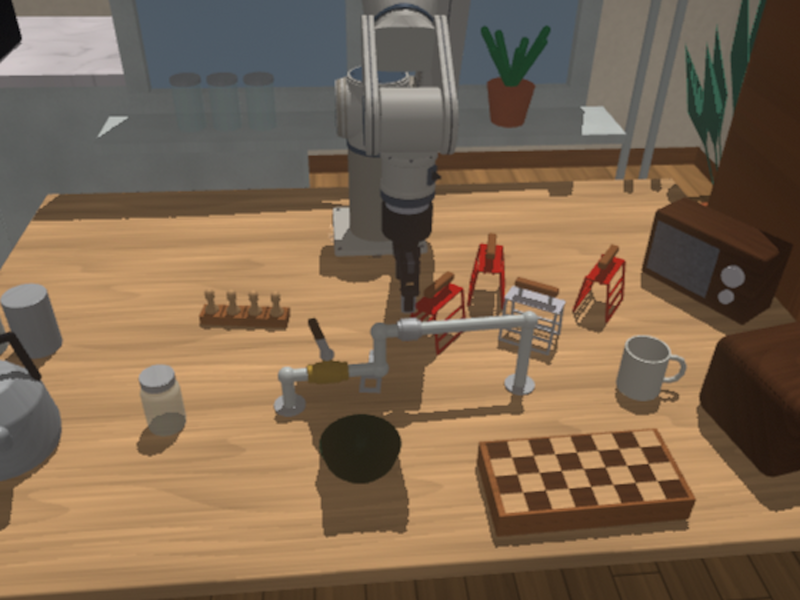

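View pics/side0.png

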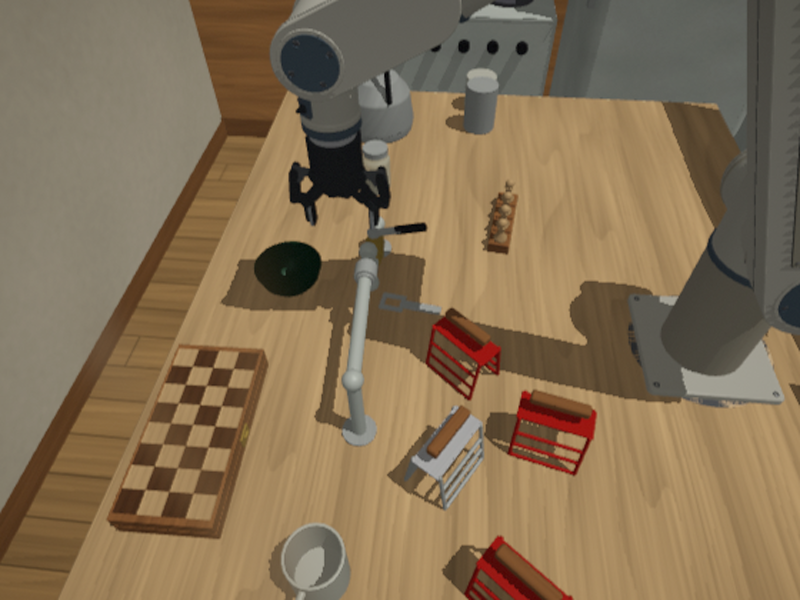

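Scene: the grey frame's bar runs (517,284)–(557,292), and the pipe's upper run (380,332)–(530,320). Side: bar (435,450)–(466,414), upper run (367,250)–(353,378), lever sleeve (412,229). Next I'll enlarge both areas.

```bash
python3 - <<'E'
from h import *
a=cv2.imread("pics/scene0.png")
for n,(x,y,w,h,k) in {"scene":(190,190,210,105,3.8),"side":(235,145,120,210,2.85)}.items():
    im=vision.grab_frame(n)[:,:,::-1]; np.save(f"pics/{n}.npy",im)
    c=cv2.resize(im[y:y+h,x:x+w],None,fx=k,fy=k,interpolation=cv2.INTER_CUBIC)
    for g in range(0,w,20): cv2.putText(c,str(x+g),(int(g*k),8),0,.3,(0,0,255),1); cv2.line(c,(int(g*k),10),(int(g*k),16),(0,0,255),1)
    for g in range(0,h,20): cv2.putText(c,str(y+g),(0,int(g*k)+4),0,.3,(0,0,255),1)
    cv2.imwrite(f"pics/{n}crop.png",c); print(c.shape)
E
```

```text
(399, 798, 3)
(598, 342, 3)
```

View pics/scenecrop.png

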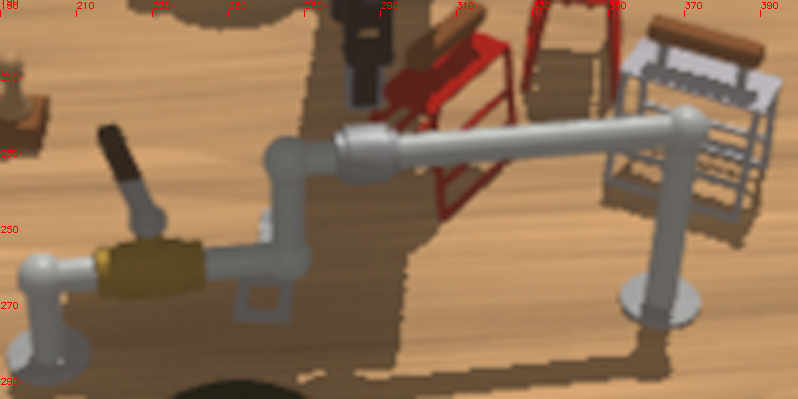

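View pics/sidecrop.png

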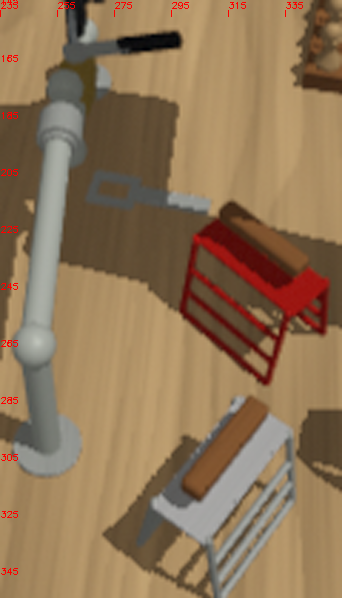

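Scene crop: upper-run elbows at (371,223) and (265.5,232), and the sleeve at (221,230). Side crop: far elbow (247,265), sleeve (288,160), frame bar (326,288)–(302,317). I'll fit the pipe and frame poses to these points.

```bash
cat > fit.py <<'E'
from h import *
from scipy.optimize import least_squares
def s(*p): return np.array(p)/3.8+190
def d(*p): return np.array(p)/2.85+[235,145]
C={n:cam(n) for n in("scene","side")}
def W(p,L):
    c,q=np.cos(p[2]),np.sin(p[2]); return np.array([p[0]+c*L[0]-q*L[1],p[1]+q*L[0]+c*L[1],L[2]])
def fit(obs,p0):
    f=lambda p:np.concatenate([proj(n,W(p,L),C[n])[0]-uv for n,L,uv in obs])
    r=least_squares(f,p0,x_scale=[10,10,.1],loss='soft_l1'); print(np.round(r.x,3)); print(np.round(f(r.x).reshape(-1,2),1).tolist()); return r.x
pipe=fit([("scene",(0,160,150),s(687,126)),("scene",(0,-100,150),s(287,160)),("scene",(0,-100,70),s(289,258)),("scene",(0,-260,70),s(41,275)),
("scene",(0,160,0),s(660,301)),("scene",(0,-260,0),s(48,352)),("side",(0,160,150),d(35,343)),("side",(0,160,0),d(47,445)),
("scene",(-71,-190,110),s(118,152)),("side",(-71,-190,110),d(150,43))],[700,0,0])
fr=fit([("scene",(0,-42.5,122),s(655,27)),("scene",(0,42.5,122),s(757,55)),("side",(0,-42.5,122),d(260,407)),("side",(0,42.5,122),d(192,490)),
("scene",(-23,-55,94),s(640,42)),("scene",(23,-55,94),s(622,70)),("scene",(23,55,94),s(765,110)),("scene",(-23,55,94),s(780,80)),
("side",(23,55,94),d(152,500)),("side",(-23,55,94),d(213,542)),("side",(23,-55,94),d(240,398)),("side",(-23,-55,94),d(290,432))],[550,150,-.5])
for n,p,L in [("hang",pipe,(0,57,150)),("valve",pipe,(0,-190,110)),("lever",pipe,(-71,-190,110)),("grip",fr,(0,0,122))]: print(n,W(p,L).round(1))
E
python3 fit.py
```

```text
[5.89071e+02 6.26740e+01 5.80000e-02]
[[-1.1, 0.1], [-0.0, -0.6], [-0.6, -1.0], [-0.1, 0.1], [-0.7, -0.5], [0.1, 0.8], [-0.5, 0.2], [0.0, -0.3], [5.6, -0.2], [-0.6, 2.8]]
[440.176 274.905  -0.565]
[[-1.6, -1.0], [1.3, -0.1], [-0.1, -1.2], [-1.0, 1.0], [-0.1, -1.9], [-1.1, -1.1], [-0.4, -0.5], [0.7, -1.2], [-0.7, 1.8], [-3.0, 1.0], [0.1, -1.5], [1.1, -1.3]]
hang [585.8 119.6 150. ]
valve [ 600. -127.  110.]
lever [ 529.1 -131.1  110. ]
grip [440.2 274.9 122. ]
```

```bash
python3 -m handwheel '[[[0.0275,-0.0185,0,0,1],[0.0275,-0.0185,0,0,1],[0.0275,-0.0185,0,0,1],[0.0275,-0.0185,0,0,1],[0.0275,-0.0185,0,0,1],[0.0275,-0.0185,0,0,1],[0.0275,-0.0185,0,0,1],[0.0275,-0.0185,0,0,1],[0.0275,-0.0185,0,0,1],[0.0275,-0.0185,0,0,1],[0,0,0,6.5,0.3],[0,0,0,6.5,0.3],[0,0,0,6.5,0.3],[0,0,0,6.5,0.3],[0,0,0,6.4,0.3],[0,0,0,0,0.3],[0,0,0,0,0.3],[0,0,0,0,0.3]]]'
python3 - <<'E'
from h import *
a=tri("scene",[0,0],"side",[0,0])
print("redB",atz("side",(392,282),126)); print("redA",atz("side",(327.6,231),126))
print("lever tri",tri("scene",np.array([118,152])/3.8+190,"side",np.array([150,43])/2.85+[235,145]))
C=cam("wrist"); np.savez("pics/w1.npz",K=C[0],r=C[1],t=C[2])
im=vision.grab_frame("wrist")[:,:,::-1]
c=cv2.resize(im,(800,600),interpolation=cv2.INTER_CUBIC)
for L in [(0,-42.5,130),(0,42.5,130)]:
    p=-.565; w=[440.2+np.sin(.565)*L[1],274.9+np.cos(.565)*L[1],L[2]]
    u=proj("wrist",w,C)[0]; print(u); cv2.circle(c,tuple(int(v/.7) for v in u),4,(255,0,0),1)
cv2.imwrite("pics/w1.png",c)
E
```

```text
clock: 1.75
eef_pos: [440.0, 275.0, 231.3]
tool_rot: [-3.142, 0.0, 1.008]
ft_force: [0.2, 1.2, 0.7]
opening: 55.5
grip_force: 0.0
redB [286.09347882 218.19424582 126.        ]
redA [417.75325246 100.72448678 126.        ]
lever tri (array([ 528.36995677, -144.76805311,  108.71971619]), np.float64(1.7858421701543392))
[279.79009506 256.03669623]
[280.21856638 162.3822273 ]
```

View pics/w1.png

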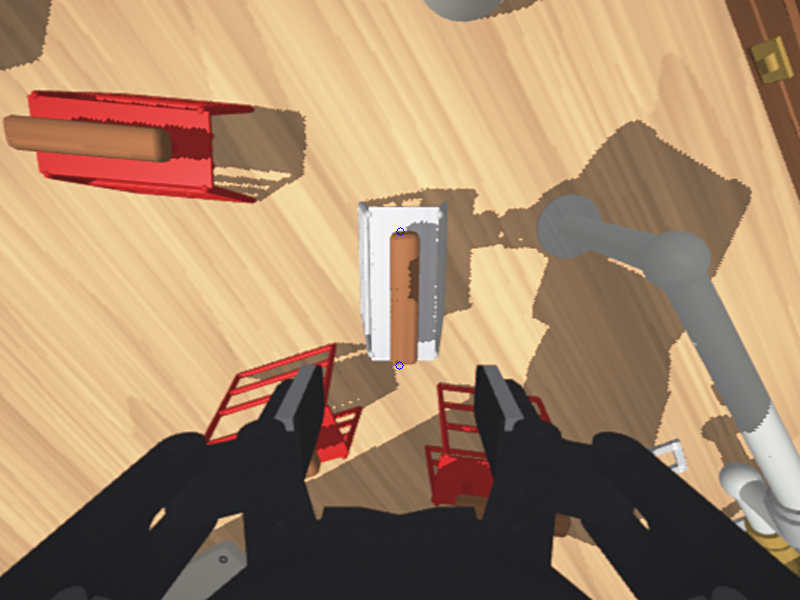

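The wrist view shows the bar at (405,232)–(404,364), about 5 px (3 mm) right of the prediction. The red frames are clear of the fingers, so I'll correct the offset, descend and grip.

```bash
python3 -m handwheel '[[[0,0.003,0.0212,0,0.3],[0,0,0.0212,0,0.3],[0,0,0.0212,0,0.3],[0,0,0.0212,0,0.3],[0,0,0.0212,0,0.3],[0,0,0.0210,0,0.3],[0,0,0,0,0.3],[0,0,0,0,-1],[0,0,0,0,-1],[0,0,0,0,-1],[0,0,0,0,-1],[0,0,0,0,-1],[0,0,0,0,-1],[0,0,0,0,-1],[0,0,0,0,-1],[0,0,0,0,-1]]]'
```

```text
clock: 3.13
eef_pos: [443.4, 274.0, 105.8]
tool_rot: [3.14, -0.002, 1.006]
ft_force: [-1.6, 0.3, 6.9]
opening: 16.7
grip_force: 59.2
```

```bash
python3 -m handwheel '[[[0,0,-0.01,0,-1],[0,0,-0.02,0,-1],[0,0,-0.025,0,-1],[0,0,-0.025,0,-1],[0,0,-0.025,0,-1],[0,0,-0.025,0,-1],[0,0,-0.025,0,-1],[0,0,-0.025,0,-1],[0,0,-0.015,0,-1],[0,0,0,0,-1],[0,0,0,0,-1],[0,0,0,0,-1]]]'
python3 - <<'E'
from h import *
s=telemetry.state(); p=s['eef_pos'];yaw=s['tool_rot'][2]; print(p,s['ft_force'],s['ft_torque'],s['opening'])
for n in("side",):
    im=vision.grab_frame(n)[:,:,::-1]; cv2.imwrite("pics/lift.png",cv2.resize(im,(800,600)))
E
```

```text
clock: 4.13
eef_pos: [441.7, 272.9, 298.4]
tool_rot: [-3.141, 0.001, 1.005]
ft_force: [0.7, -0.1, -2.2]
opening: 16.8
grip_force: 58.8
[441.73879509 272.92451266 298.41887091] [ 0.7037151  -0.13201666 -2.23923506] [-0.03749182 -0.01251542 -0.02069174] 16.81920176071307
```

View pics/lift.png

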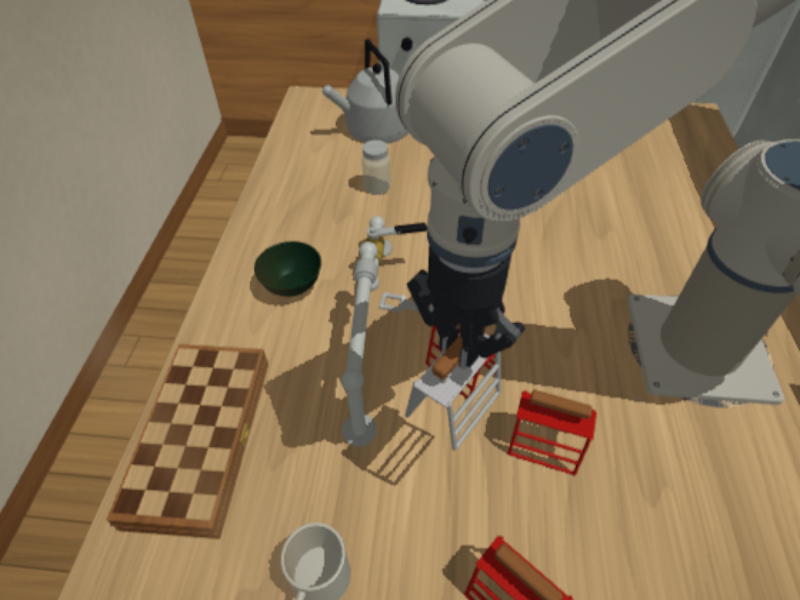

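The frame hangs level at (455,390). Next I'll move it over the pipe and turn it parallel.

```bash
python3 -m handwheel '[[[-0.0065,0.0255,0,0,-1],[-0.0065,0.0255,0,0,-1],[-0.0065,0.0255,0,0,-1],[-0.0065,0.0255,0,0,-1],[-0.0065,0.0255,0,0,-1],[-0.0065,0.0255,0,0,-1],[-0.0065,0.0255,0,0,-1],[-0.0065,0.0255,0,0,-1],[0,0,0,-7.15,-1],[0,0,0,-7.15,-1],[0,0,0,-7.15,-1],[0,0,0,-7.15,-1],[0,0,0,-7.15,-1],[0,0,0,0,-1],[0,0,0,0,-1],[0,0,0,0,-1],[0,0,0,0,-1]]]'
python3 - <<'E'
from h import *
p=telemetry.state()['eef_pos']; print(p)
out=[]
for n in("scene","side"):
    im=vision.grab_frame(n)[:,:,::-1].copy(); u=proj(n,[585.8,119.6,190])[0].astype(int)
    x,y=max(0,u[0]-66),max(0,u[1]-95); c=cv2.resize(im[y:y+190,x:x+133],None,fx=3,fy=3,interpolation=cv2.INTER_CUBIC)
    for i in (-30,57,144):
        X=[589.07-np.sin(.058)*i,62.67+np.cos(.058)*i,150]; q=proj(n,X)[0]; cv2.circle(c,tuple(((q-[x,y])*3).astype(int)),3,(255,0,0),1)
    for i in(-1,1):
        # predicted feet of the frame, and plate ends
        for h,k in((p[2]+16-119,36),(p[2]+16-28,23)):
            for j in(-55,55):
                X=[p[0]-np.sin(.058)*j+i*k,p[1]+np.cos(.058)*j+i*k*.058,h]; q=proj(n,X)[0]; cv2.circle(c,tuple(((q-[x,y])*3).astype(int)),3,(0,255,0),1)
    out.append(c)
cv2.imwrite("pics/over.png",np.hstack(out))
E
```

```text
clock: 5.6
eef_pos: [586.7, 120.2, 298.8]
tool_rot: [-3.141, 0.0, 1.627]
ft_force: [0.0, 1.0, -1.3]
opening: 16.9
grip_force: 59.2
[586.69515317 120.19079082 298.78885911]
```

View pics/over.png

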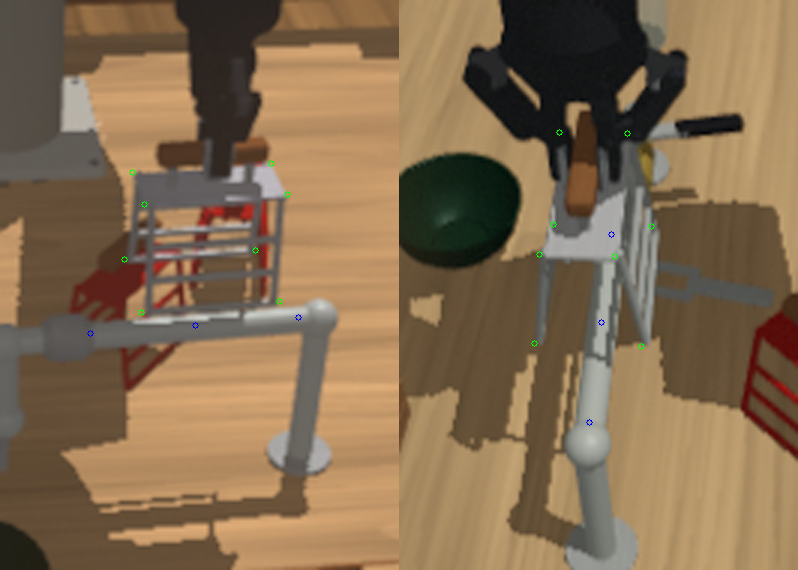

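Feet (540,345) and (648,345) straddle the pipe at x≈590–600, and the frame sits mid-stretch. I'll lower it.

```bash
python3 -m handwheel '[[[0,0.002,0.015,0,-1],[0,0,0.015,0,-1],[0,0,0.015,0,-1],[0,0,0.015,0,-1],[0,0,0.015,0,-1],[0,0,0.015,0,-1],[0,0,0.012,0,-1],[0,0,0.006,0,-1],[0,0,0,0,-1],[0,0,0,0,-1],[0,0,0,0,-1]]]'; python3 -m handwheel '[[[0,0,0.003,0,-1],[0,0,0.003,0,-1],[0,0,0.002,0,-1],[0,0,0,0,-1],[0,0,0,0,-1]]]'
```

```text
clock: 6.62
eef_pos: [589.6, 120.5, 192.2]
tool_rot: [3.14, -0.0, 1.629]
ft_force: [-0.2, 0.2, -1.4]
opening: 16.7
grip_force: 59.1
clock: 7.03
eef_pos: [588.8, 120.3, 183.2]
tool_rot: [-3.141, 0.0, 1.629]
ft_force: [-1.1, 0.5, -2.1]
opening: 17.1
grip_force: 59.2
```

```bash
python3 -m handwheel '[[[0,0,0.002,0,-1],[0,0,0.0015,0,-1],[0,0,0,0,-1],[0,0,0,0,-1]]]'; python3 -m handwheel '[[[0,0,0.001,0,-1],[0,0,0.001,0,-1],[0,0,0,0,-1],[0,0,0,0,-1]]]'
```

```text
clock: 7.37
eef_pos: [588.8, 120.3, 179.7]
tool_rot: [-3.141, 0.0, 1.629]
ft_force: [-0.6, 0.2, -1.8]
opening: 16.7
grip_force: 59.2
clock: 7.7
eef_pos: [589.2, 120.4, 179.0]
tool_rot: [3.141, -0.0, 1.629]
ft_force: [-3.7, 0.3, 7.4]
opening: 17.1
grip_force: 60.4
```

```bash
python3 -m handwheel '[[[0,-0.001,0,0,-1],[0,-0.001,0,0,-1],[0,0,0,0,-1],[0,0,0,0,-1],[0,0,0,0,-1]]]'; python3 -m handwheel '[[[0,0,0.001,0,-1],[0,0,0,0,-1],[0,0,0,0,-1],[0,0,0,0,-1]]]'
python3 - <<'E'
from h import *
s=telemetry.state();p=s['eef_pos']; print(p,s['ft_force'],s['ft_torque'])
out=[]
for n in("scene","side"):
    im=vision.grab_frame(n)[:,:,::-1].copy(); u=proj(n,[585.8,119.6,160])[0].astype(int)
    x,y=max(0,u[0]-50),max(0,u[1]-70); c=cv2.resize(im[y:y+140,x:x+100],None,fx=4,fy=4,interpolation=cv2.INTER_CUBIC)
    out.append(c)
cv2.imwrite("pics/seat.png",np.hstack(out))
E
```

```text
clock: 8.12
eef_pos: [587.4, 120.2, 178.2]
tool_rot: [3.14, -0.0, 1.629]
ft_force: [1.3, -1.6, 2.9]
opening: 16.9
grip_force: 59.7
clock: 8.45
eef_pos: [587.6, 120.3, 178.0]
tool_rot: [3.14, -0.0, 1.629]
ft_force: [-2.4, -0.6, 9.4]
opening: 16.9
grip_force: 60.7
[587.60331333 120.28977596 178.03647819] [-2.35294396 -0.58208548  9.37466912] [-0.12505437  0.17669607 -0.12167749]
```

View pics/seat.png

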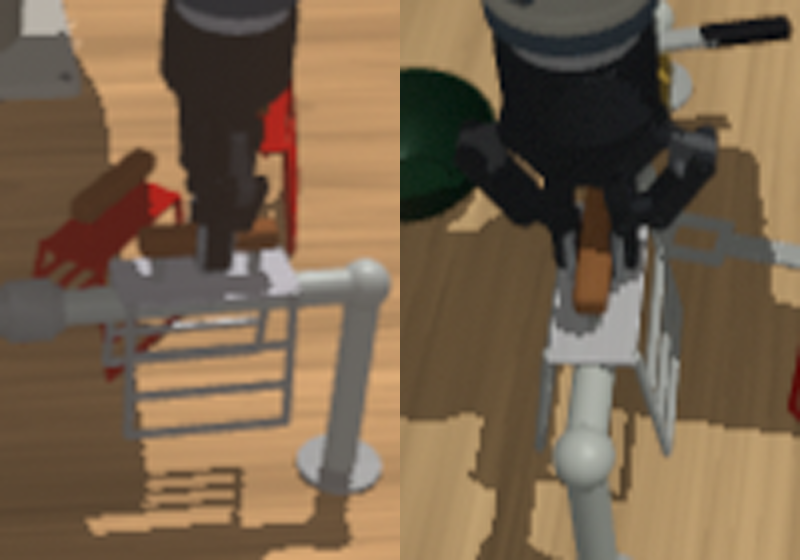

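The frame is seated: one hoop on each side of the pipe, plate x 110–298 in the scene crop between the nut's end (65) and the elbow (350). I'll release and retreat upward.

```bash
python3 -m handwheel '[[[0,-0.0005,-0.001,0,-0.5],[0,0,0,0,0],[0,0,0,0,0.2],[0,0,0,0,0.2],[0,0,0,0,0.2],[0,0,0,0,0.2],[0,0,-0.005,0,0.2],[0,0,-0.015,0,0.2],[0,0,-0.02,0,0.2],[0,0,-0.03,0,0.2],[0,0,-0.03,0,0.2],[0,0,-0.03,0,0.2],[0,0,0,0,0.2],[0,0,0,0,0.2]]]'
python3 - <<'E'
from h import *
for n in("scene","side","wrist"):
    im=vision.grab_frame(n)[:,:,::-1].copy(); np.save(f"pics/{n}2.npy",im)
a=np.load("pics/scene2.npy")[150:290,190:390];b=np.load("pics/side2.npy")[110:290,200:330]
cv2.imwrite("pics/rel.png",np.hstack([cv2.copyMakeBorder(cv2.resize(a,None,fx=2.2,fy=2.2,interpolation=2),0,232,0,0,0),cv2.resize(b,(390,540),interpolation=2)[:540]]) )
C=cam("wrist")
# lever angle from the two views
P,e=tri("scene",np.array([118,152])/3.8+190,"side",np.array([150,43])/2.85+[235,145])
v=P-[600,-127,110]; print(P,e,np.linalg.norm(v),"angle",np.degrees(np.arctan2(v[1],v[0])-.058-np.pi)%360)
E
```

```text
clock: 9.72
eef_pos: [587.4, 120.4, 310.3]
tool_rot: [3.137, -0.001, 1.629]
ft_force: [0.0, -0.1, -0.7]
opening: 51.3
grip_force: 0.0
[ 528.36995677 -144.76805311  108.71971619] 1.7858421701543392 73.81196333272202 angle 10.608051941011638
```

View pics/rel.png

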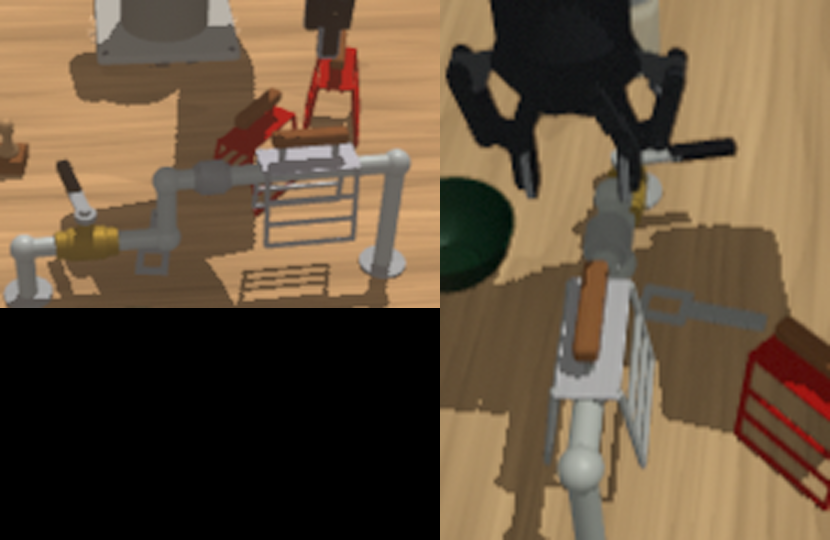

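The frame hangs freely on the pipe. The lever reads about 10.6° open, so I'll move above the sleeve, turn across the lever and check with the wrist camera.

```bash
python3 -m handwheel '[[[-0.029,-0.0081,0,0,0.2],[-0.029,-0.0081,0,0,0.2],[-0.029,-0.0081,0,0,0.2],[-0.029,-0.0081,0,0,0.2],[-0.029,-0.0081,0,0,0.2],[-0.029,-0.0081,0,0,0.2],[-0.029,-0.0081,0,0,0.2],[-0.029,-0.0081,0,0,0.2],[-0.029,-0.0081,0,0,0.2],[0,0,0,0,0.2]]]'
python3 -m handwheel '[[[0,0,0,6.6,0.2],[0,0,0,6.6,0.2],[0,0,0,6.6,0.2],[0,0,0,6.6,0.2],[0,0,0,6.6,0.2],[0,0,0,6.6,0.2],[0,0,0,6.6,0.2],[0,0,0,6.6,0.2],[0,0,0,6.6,0.2],[0,0,0,6.6,0.2],[0,0,0,6.6,0.2],[0,0,0,6.8,0.2],[0,0,0.02,0,0.2],[0,0,0.02,0,0.2],[0,0,0.02,0,0.2],[0,0,0,0,0.2],[0,0,0,0,0.2]]]'
python3 - <<'E'
from h import *
C=cam("wrist");np.savez("pics/w3.npz",K=C[0],r=C[1],t=C[2]); im=vision.grab_frame("wrist")[:,:,::-1]
c=cv2.resize(im,(800,600),interpolation=cv2.INTER_CUBIC)
for a in(0,10.6,20):
  th=np.pi+.058+np.radians(a)
  for r in(40,71,102):
    u=proj("wrist",[600+r*np.cos(th),-127+r*np.sin(th),117],C)[0]; cv2.circle(c,tuple(int(v/.7) for v in u),3,(255,0,255),1)
u=proj("wrist",[600,-127,113],C)[0];cv2.circle(c,tuple(int(v/.7) for v in u),4,(0,255,0),1); print(u/.7)
cv2.imwrite("pics/w3.png",c)
E
```

```text
clock: 10.7
eef_pos: [527.2, -148.4, 306.3]
tool_rot: [-3.138, 0.001, 1.626]
ft_force: [0.0, 0.5, -0.8]
opening: 51.0
grip_force: 0.0
clock: 12.12
eef_pos: [527.8, -143.9, 246.2]
tool_rot: [-3.139, 0.004, 0.244]
ft_force: [-0.2, -0.2, 1.1]
opening: 51.5
grip_force: 0.0
[401.20196654 173.02977789]
```

View pics/w3.png

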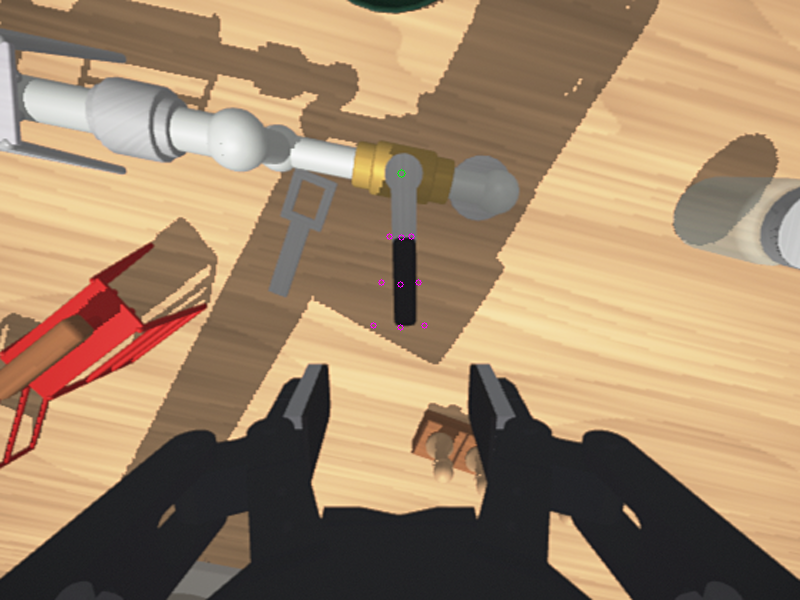

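The axis shows at (403,172) and the sleeve's end at (404,324): the lever is about 11.5° open and 3 mm right of centre. I'll correct, descend and grip.

```bash
python3 -m handwheel '[[[0.003,0.0035,0.019,0.9,0.2],[0,0,0.019,0,0.2],[0,0,0.019,0,0.2],[0,0,0.019,0,0.2],[0,0,0.019,0,0.2],[0,0,0.019,0,0.2],[0,0,0.019,0,0.2],[0,0,0.019,0,0.2],[0,0,0,0,0.2],[0,0,0,0,-1],[0,0,0,0,-1],[0,0,0,0,-1],[0,0,0,0,-1],[0,0,0,0,-1],[0,0,0,0,-1],[0,0,0,0,-1],[0,0,0,0,-1]]]'
```

```text
clock: 13.58
eef_pos: [533.6, -146.8, 97.7]
tool_rot: [3.141, -0.002, 0.229]
ft_force: [-0.7, 6.2, 5.3]
opening: 15.0
grip_force: 57.9
```

```bash
python3 -m handwheel '[[[0.0001,0.0042,0,-3.35,-1],[0.0001,0.0042,0,-3.35,-1],[0.0001,0.0042,0,-3.35,-1],[0.0001,0.0042,0,-3.35,-1],[0.0001,0.0042,0,-3.35,-1],[0,0,0,0,-1],[0,0,0,0,-1]]]'
```

```text
clock: 14.17
eef_pos: [541.9, -165.7, 97.7]
tool_rot: [3.141, -0.003, 0.521]
ft_force: [2.8, 10.8, 4.0]
opening: 14.7
grip_force: 60.9
```

```bash
python3 -m handwheel '[[[0.0002,0.0046,0,-3.7,-1],[0.0002,0.0046,0,-3.7,-1],[0.0002,0.0046,0,-3.7,-1],[0.0002,0.0046,0,-3.7,-1],[0.0002,0.0046,0,-3.7,-1],[0,0,0,0,-1],[0,0,0,0,-1],[0,0,0,0,-1]]]'
python3 - <<'E'
from h import *
s=telemetry.state();v=s['eef_pos'][:2]-[600.3,-128.3];print(np.linalg.norm(v),np.degrees(np.arctan2(v[1],v[0]))%360-180-3.3, np.degrees(s['tool_rot'][2])-3.3,s['ft_force'])
E
```

```text
clock: 14.83
eef_pos: [556.6, -182.4, 97.7]
tool_rot: [3.14, -0.004, 0.844]
ft_force: [3.3, 13.3, 4.4]
opening: 15.0
grip_force: 60.0
69.55951161861869 47.75874498380561 45.04516481579368 [ 3.33740177 13.2631396   4.37411881]
```

Release, rise straight up and measure the lever.

```bash
python3 -m handwheel '[[[0,0,0,0,-0.3],[0,0,0,0,0.2],[0,0,0,0,0.2],[0,0,0,0,0.2],[0,0,0,0,0.2],[0,0,-0.01,0,0.2],[0,0,-0.025,0,0.2],[0,0,-0.03,0,0.2],[0,0,-0.03,0,0.2],[0,0,-0.03,0,0.2],[0,0,-0.025,0,0.2],[0,0,0,0,0.2],[0,0,0,0,0.2],[0,0,0,0,0.2]]]'
python3 - <<'E'
from h import *
C=cam("wrist");np.savez("pics/w4.npz",K=C[0],r=C[1],t=C[2]); im=vision.grab_frame("wrist")[:,:,::-1]
c=cv2.resize(im,(800,600),interpolation=cv2.INTER_CUBIC)
cv2.imwrite("pics/w4.png",c)
g=c.max(2)<45; g[350:]=0; g[:150]=0; g[:,:300]=0;g[:,520:]=0
n,l,st,ce=cv2.connectedComponentsWithStats(g.astype(np.uint8)); i=1+np.argmax(st[1:,4]); print(st[i],ce[i])
ys,xs=np.nonzero(l==i); line=cv2.fitLine(np.c_[xs,ys].astype(np.float32),2,0,.01,.01).ravel(); print(line)
d=line[:2]*30; A=atz("wrist",(line[2:]-d)*.7,117,C);B=atz("wrist",(line[2:]+d)*.7,117,C); v=B-A
print(A,B,"line angle",np.degrees(np.arctan2(v[1],v[0]))%180-3.3)
E
```

```text
clock: 16.0
eef_pos: [554.3, -184.4, 245.7]
tool_rot: [-3.141, 0.0, 0.843]
ft_force: [-1.2, 0.6, -0.1]
opening: 51.1
grip_force: 0.0
[ 387  242   24   86 1785] [399.10532213 284.09579832]
[4.2475987e-02 9.9909747e-01 3.9910532e+02 2.8409579e+02]
[ 569.62857526 -165.54352908  117.        ] [ 543.40548771 -197.58965581  117.        ] line angle 47.406813525309346
```

View pics/w4.png

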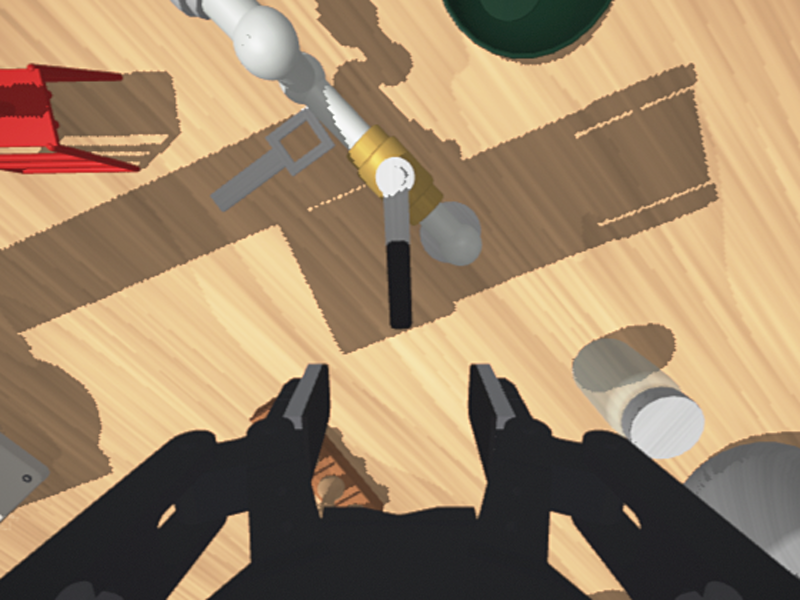

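Lever: axis (395,177), sleeve (399,284). It reads about 47° using the fitted pipe yaw, so I'll check the pipe's direction in the same picture.

```bash
python3 - <<'E'
from h import *
z=np.load("pics/w4.npz");C=(z['K'],z['r'],z['t'])
e=atz("wrist",np.array([267,44])*.7,150,C);b=atz("wrist",np.array([451,233])*.7,70,C);a=atz("wrist",np.array([394.5,177])*.7,117,C);s=atz("wrist",np.array([399.1,284.1])*.7,117,C)
for n,u in(("pipe",e-b),("lever",a-s)): print(n,np.linalg.norm(u[:2]),np.degrees(np.arctan2(u[1],u[0])))
print(e,b,a,s)
E
```

```text
pipe 148.69376925928586 93.42718284764985
lever 68.5867934675574 50.73073277587648
[595.54418729 -38.36886492 150.        ] [ 604.43309517 -186.79670709   70.        ] [ 600.21225609 -128.1175079   117.        ] [ 556.79916816 -181.21602044  117.        ]
```

The pipe yaw of 3.4° is confirmed, so the lever is at 47.3°. I'll regrip and turn it back 2.3°.

```bash
python3 -m handwheel '[[[0.0015,0,0.019,-2.3,0.2],[0,0,0.019,0,0.2],[0,0,0.019,0,0.2],[0,0,0.019,0,0.2],[0,0,0.019,0,0.2],[0,0,0.019,0,0.2],[0,0,0.019,0,0.2],[0,0,0.014,0,0.2],[0,0,0,0,0.2],[0,0,0,0,-1],[0,0,0,0,-1],[0,0,0,0,-1],[0,0,0,0,-1],[0,0,0,0,-1],[0,0,0,0,-1],[0,0,0,0,-1],[0,0,0,0,-1]]]'
python3 -m handwheel '[[[0,-0.0015,0,1.15,-1],[0,-0.0015,0,1.15,-1],[0,0,0,0,-1],[0,0,0,0,-1],[0,0,0,0,-1]]]'
```

```text
clock: 17.47
eef_pos: [556.2, -183.5, 99.7]
tool_rot: [3.141, -0.0, 0.883]
ft_force: [-2.0, 0.5, 5.9]
opening: 14.3
grip_force: 59.8
clock: 17.88
eef_pos: [553.8, -181.5, 99.7]
tool_rot: [3.141, -0.0, 0.843]
ft_force: [-1.6, 1.2, 6.7]
opening: 14.6
grip_force: 59.8
```

```bash
python3 -m handwheel '[[[0,0,0,0,-0.3],[0,0,0,0,0.2],[0,0,0,0,0.2],[0,0,0,0,0.2],[0,0,0,0,0.2],[0,0,-0.01,0,0.2],[0,0,-0.025,0,0.2],[0,0,-0.03,0,0.2],[0,0,-0.03,0,0.2],[0,0,-0.03,0,0.2],[0,0,-0.025,0,0.2],[0,0,0,0,0.2],[0,0,0,0,0.2],[0,0,0,0,0.2]]]'
python3 - <<'E'
from h import *
C=cam("wrist"); im=vision.grab_frame("wrist")[:,:,::-1]
c=cv2.resize(im,(800,600),interpolation=cv2.INTER_CUBIC)
g=c.max(2)<45; g[350:]=0; g[:150]=0; g[:,:300]=0;g[:,520:]=0
n,l,st,ce=cv2.connectedComponentsWithStats(g.astype(np.uint8)); i=1+np.argmax(st[1:,4]); print(st[i],ce[i])
s=atz("wrist",ce[i]*.7,117,C); u=np.array([600.2,-128.1])-s[:2]; print(np.linalg.norm(u),np.degrees(np.arctan2(u[1],u[0]))-3.4)
a=vision.grab_frame("scene")[:,:,::-1];b=vision.grab_frame("side")[:,:,::-1]
cv2.imwrite("pics/fin.png",np.hstack([cv2.resize(a[100:400,140:420],(400,428)),cv2.resize(b[80:380,130:410],(400,428))]))
E
```

```text
clock: 19.05
eef_pos: [553.0, -181.3, 248.7]
tool_rot: [-3.141, 0.0, 0.843]
ft_force: [0.5, 0.2, 0.1]
opening: 50.9
grip_force: 0.0
[ 389  243   22   86 1776] [399.91554054 285.39527027]
68.68828184360054 45.27877590114927
```

View pics/fin.png

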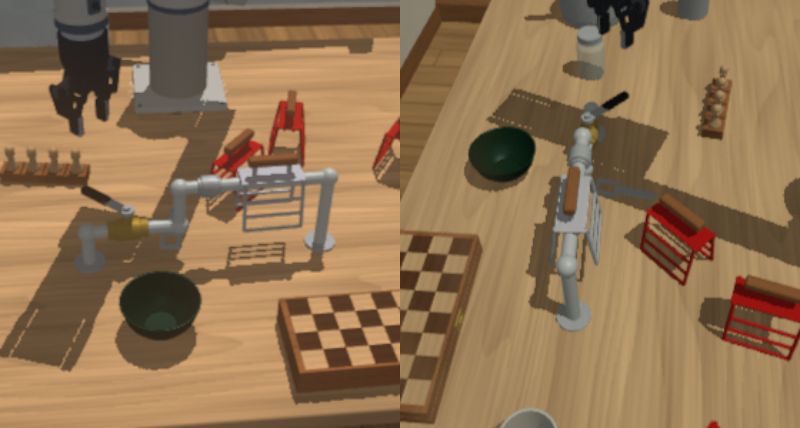

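The lever now reads 45.3°, the frame hangs straight on the pipe, and the gripper touches nothing.

```bash
python3 -c "from station import job; print(job.sign_off())"
```

```text
the job is handed in; nothing more can be done
None
```

The drying frame hangs about mid-way along the bare stretch of the pipe, one hoop on each side, the valve lever measures about 45° (half open), and I handed the job in at about 19 s of the 58 s limit with nothing else on the shelf touched.

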